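# Fetch the long card rack out of a short-opening drawer

## Robot

A 7-joint arm with a two-finger parallel gripper is mounted at the origin on the work surface. World frame = base frame: x ahead of the robot, y to its left, z up, the work surface at z = 0. Lengths are in mm, angles in rad, forces in N, time in s.
With the tool pointing down it reaches from about 425 to 875 mm from the base axis. Payload 9.9 kg.
Tool frame: the origin (TCP) lies midway between the tips of the shut fingers; the grasp point (between the pads) lies 19 mm behind it (manip.grip_point_offset is the y of the grasp point in the tool frame, in mm); y points along the fingers, x is the direction in which the jaws open and shut, and the axes are right-handed (so a half turn about y gives the same grasp; the last joint's range is limited). The gripper opens to 85 mm and grips with 20 to 120 N. Pads are 22 mm wide; open, the fingers measure 114 mm over their backs; the gripper's body (76 mm by 85 mm) begins 54 mm behind the grasp point. The pads swing forward as they close: fully open they stand 13 mm farther back than shut.
Start: joints at [-1.252, 0.576, 0.025, 1.437, -0.015, 1.129, -0.057], TCP at [264.59, 620.983, 210.389] pointing down, gripper open.
Joint ranges: [-2.76, 2.76], [-0.34, 2.15], [-1.52, 1.57], [0.19, 2.46], [-1.09, 4.23], [0.17, 1.99], [-2.82, 2.82]. Speed limits (rad/s): [2.22, 2.22, 3.01, 3.01, 3.14, 3.14, 3.14].

## Interface

Orientations are given as [roll, pitch, yaw] about the fixed x, y, z axes, in that order (R = Rz(yaw) Ry(pitch) Rx(roll)).
In Python, from plant import telemetry, imaging, workorder, manip gives the robot as it stands.
- The arm moves only by the tool servo_tool, never from a script. Its argument "series" is a list of rows, each a list of 7 numbers: the turn, a rotation vector about the tool's x, y, z in rad, then the shift along the tool's x, y, z in mm, then the opening in per cent of the stroke, from 0 (shut) to 100 (fully open). A call has 1 to 10 rows; each row shifts and turns the commanded pose from where the row before left it, along the tool's axes as they then stand; what a row does not reach is not made up. A row lasts 1/12 s, in which the tool goes at most 41.7 mm and 7.16 degrees, less where a joint would pass 70% of its speed; a pose out of reach is approached as far as the arm can. A call is refused whole if a number of a shift passes 41.7 or a number of a turn 0.125, either way. A call with a gripper value outside its range is refused whole. The fingers move at their own pace and stop on an object; "grip_force" is the grip in N (left out, the last holds). Time passes only in rows, so rows that do not move let the fingers close. It gives the time, the measured TCP pose, the force and the opening at its end, in the units of the state.
- telemetry.get_state(): the state, without advancing time (a new reading comes with each control period).
- imaging.capture(name): name is "scene" or "top" or "wrist"; returns (picture, depth): 400x640x3 uint8, blue, green, red; 400x640 float32, mm along the optical axis (not along the pixel's ray), 0 where there is no reading.
- imaging.camera_params(name): a dict with "fx", "fy", "cx", "cy" (pixels), "pose" (4x4, takes a point from camera to world coordinates); the wrist camera has in their place "T_tool_cam" (4x4, takes a point from camera to tool coordinates, whose origin is the TCP and whose axes are the tool frame's). Camera axes: x right, y down, z forward; pixel columns grow to the right and rows downward; lengths in mm; the calibration is good to about 2 mm. A picture is of the moment at which its call begins: read the wrist's pose just before it. camera_params takes no time and is no camera call.
- workorder.job_done(): hands the job in, once; it reports no verdict.
The state is a dict: "clock": time; "joint_pos": joint angles; "qd": joint speeds; "tau": joint torques, N m; "tool_pos": TCP position; "ee_rot": TCP orientation; "contact_force": force on the tool from outside, world axes, zero at the start; "wrist_torque": the same for the moment, N m; "grip_width": finger opening in mm.
Only numpy, scipy, OpenCV 4.12 (cv2) and the standard library are available. Lean on these libraries where they do the work, as an engineer would, in place of code of your own. Each camera call takes 0.05 s, during which the arm holds its last target.

## Task

A customer wants to see the long wooden card rack from the demo-table drawer. Pull the drawer out as far as it goes; the rack is longer than the opening, so lift its front end and draw it out at a slant through the gap between the drawer front and the unit's top, without forcing it against the unit and without disturbing the games and pieces on and around the unit. Finish holding the rack up still in the gripper, all of it clear above the drawer unit and touching nothing else.

Things in the scene. Friction and masses are not known exactly. Their poses are not given: they have to be found in the camera images.
- unit: low wooden drawer unit fixed on the table, 430 deep (its x) x 300 wide (its y) x 122 high mm. Origin at the centre of its underside, on the table; its x axis points from the front to the back, so the front face is at x = -215 mm and the drawer slides out to -x. The top panel is 16 mm thick (underside 106 mm above the table) and runs to the front face; side panels 12 mm, open front filled by the drawer
- drawer (a joint): how far the drawer is out of the unit, m: 0 shut, 0.205 at its end stop; starts slightly ajar, slides with about 2 N of friction and stays where left. At the stop, 190 mm of its inside is uncovered (from the unit's front face to the inner face of the drawer front)
- drawer_in (a point): centre of the drawer's black inner floor, 18 mm above the table; moves with the drawer. Inside it is 395 mm long and 250 mm wide. The dark green front panel is 15 mm thick, its top edge 98 mm above the table; side walls are 6 mm plywood, tops 78 mm above the table; back wall top 63 mm
- drawer_handle (a point): middle of the steel bar handle on the drawer front: a round bar 11 mm thick, 130 mm long along the unit's y, 80 mm above the table, standing 35 mm off the front panel; can be pinched from above across the bar. Moves with the drawer
- rack_mid (a point): centre of the loose light-beech card rack, a straight bar 340 mm long (its x) x 36 mm wide (its y) x 30 mm high (its z) with a shallow groove along its top, about 0.2 kg. Lies flat on the drawer floor, lengthwise and nearly parallel to the unit's x axis; most of it is covered by the unit's top until it is taken out. Centre is 15 mm above its underside
- rack_front (a point): middle of the rack's front end face, 170 mm from its centre, towards the drawer front (the rack's -x end)
- rack_back (a point): middle of the rack's back end face, 170 mm from its centre (the rack's +x end)
- rack: the same card rack; origin at the centre of its underside, same axes
- game_box: red game box 190 x 190 x 55 mm lying on the rear part of the unit's top; to be left alone. Origin at the centre of its underside
- deck_box: blue card box 66 x 92 x 24 mm lying on the unit's top in front of the game box; to be left alone. Origin at the centre of its underside
- pawn: yellow display pawn 44 mm across, 80 mm high, standing on the table beside the unit and its drawer; to be left alone. Origin at the centre of its underside
- dice_cup: brown dice cup 76 mm across, 95 mm high, standing on the table beside the unit and its drawer; to be left alone. Origin at the centre of its underside

How it is judged:
By the outcome, as a careful person would: the job done as asked, in the order asked, and still so for the second after the job is handed in, while the arm keeps its last pose, push and grip.
It also fails if it takes over 67 s, if anything falls off the work surface, if the arm or the gripper's body presses on something with over 40 N, if the wrist force passes 120 N, or if a joint passes its speed limit or range.

## Working session

There is one attempt and no reset: what is moved stays moved. The work goes in short steps, Python scripts to look and compute and a tool call to move; the robot and the scene stay as the last step left them, time stands still between calls to the robot, and variables do not carry over. Pictures are saved under pics/ and viewed, and the job is handed in when it is done.

Besides the shell and the picture viewer there is one more tool, called after "Request:" by a JSON object that holds its "fn" and its "kwargs". servo_tool: Moves the arm, as the interface text tells. Its arguments: {"type":"object","properties":{"series":{"type":"array","items":{"type":"array","items":{"type":"number"}}},"grip_force":{"type":"number"}},"required":["series"]}

```bash
ls; mkdir -p pics
python3 - <<'E'
from plant import telemetry, imaging, workorder, manip
import cv2, numpy as np
print(telemetry.get_state()); print(manip.grip_point_offset)
for n in ["scene","top","wrist"]:
    p,d=imaging.capture(n); cv2.imwrite(f"pics/{n}0.png",p); np.save(f"pics/{n}0.npy",d); print(n,imaging.camera_params(n))
E
```

```text
pics
{'clock': 0.0, 'joint_pos': array([-1.25181281,  0.57653148,  0.02486169,  1.43794529, -0.01500224,
        1.12901098, -0.05645336]), 'qd': array([-5.47990970e-04,  7.10815918e-04,  1.61301797e-03, -9.47155527e-04,
       -5.22877381e-05,  9.81854670e-04,  4.49530418e-05]), 'tau': array([-5.18186062e-04, -7.65775037e+01,  2.25043260e+00, -2.85966271e+01,
        1.53635588e-02,  1.26070032e-02, -1.89174926e-05]), 'tool_pos': array([264.39291168, 620.50736654, 209.53036717]), 'ee_rot': array([-1.57089364,  0.00170745,  1.16807723]), 'contact_force': array([-0.08115522, -0.59278635, -0.01770422]), 'wrist_torque': array([ 0.04294984, -0.01430681, -0.00367157]), 'grip_width': 85.04448941480476}
-18.700000000000003
scene {'fx': 434.39360798548137, 'fy': 434.39360798548137, 'cx': 314.6647648720396, 'cy': 193.36636099597814, 'pose': array([[ 8.92984094e-01,  4.08060698e-01, -1.89910175e-01,
         7.87656758e+02],
       [ 4.50052947e-01, -8.14819762e-01,  3.65405392e-01,
        -2.13548351e+02],
       [-5.63498434e-03, -4.11770837e-01, -9.11270007e-01,
         9.25348660e+02],
 
[... 307 characters left out ...]
1,  8.61811681e-03, -2.01040369e-02,
         1.27821819e+02],
       [ 1.82595921e-02, -1.77210480e-01, -9.84003574e-01,
         9.60901028e+02],
       [ 0.00000000e+00,  0.00000000e+00,  0.00000000e+00,
         1.00000000e+00]])}
wrist {'fx': 318.14729537803515, 'fy': 318.14729537803515, 'cx': 318.0474720218981, 'cy': 198.87358425023882, 'T_tool_cam': array([[ 9.99999258e-01, -1.19343142e-03,  2.45481570e-04,
        -6.07603895e-01],
       [-6.08963288e-04, -3.15042695e-01,  9.49077304e-01,
        -1.63191868e+02],
       [-1.05532150e-03, -9.49076749e-01, -3.15043188e-01,
         7.91764341e+01],
       [ 0.00000000e+00,  0.00000000e+00,  0.00000000e+00,
         1.00000000e+00]])}
```

View pics/scene0.png

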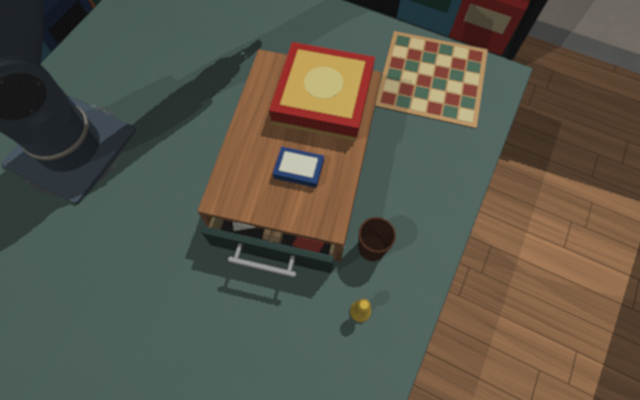

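View pics/top0.png

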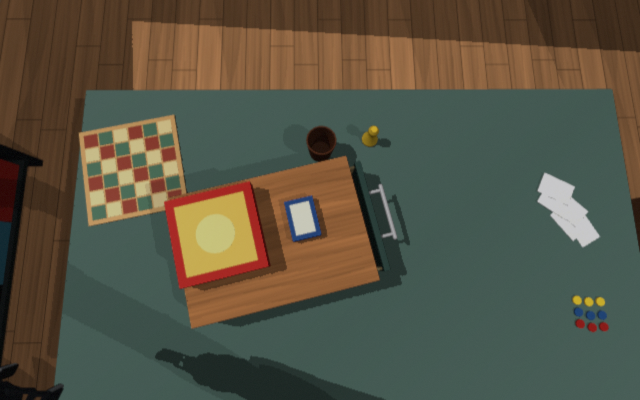

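View pics/wrist0.png

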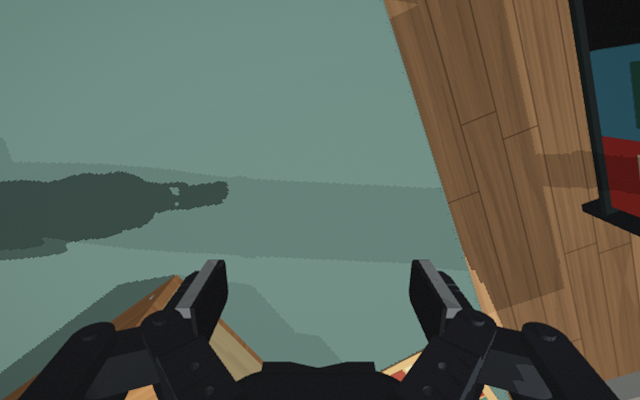

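The unit's front faces image right (world −y) in the top view. Its front top corners are near (348,157) and (380,280), the handle runs (375,190)–(395,237), the pawn is at (371,137) and the cup at (321,140). Next I'll deproject these points.

```bash
cat > h.py <<'E'
import numpy as np, cv2
from scipy.spatial.transform import Rotation as R
from plant import telemetry, imaging, workorder, manip
def tool_T(s):
    T=np.eye(4); T[:3,:3]=R.from_euler('xyz',s['ee_rot']).as_matrix(); T[:3,3]=s['tool_pos']; return T
def cam(n,s=None):
    c=imaging.camera_params(n)
    P=c['pose'] if n!='wrist' else tool_T(s)@c['T_tool_cam']
    return np.array([[c['fx'],0,c['cx']],[0,c['fy'],c['cy']],[0,0,1]]),P
def cloud(n,d,s=None):
    K,P=cam(n,s); v,u=np.mgrid[0:400,0:640]
    r=np.stack([u,v,np.ones_like(u)],-1)@np.linalg.inv(K).T
    p=r*d[...,None]; return p@P[:3,:3].T+P[:3,3]
def proj(n,p,s=None):
    K,P=cam(n,s); q=(np.atleast_2d(p)-P[:3,3])@P[:3,:3]; q=q@K.T; return q[:,:2]/q[:,2:]
E
python3 - <<'E'
from h import *
for n in ["scene","top"]:
    d=np.load(f"pics/{n}0.npy"); im=cv2.imread(f"pics/{n}0.png"); C=cloud(n,d)
    # unit top plane
    z=C[...,2]; hsv=cv2.cvtColor(im,cv2.COLOR_BGR2HSV)
    m=((z>112)&(z<132)&(d>0))
    x=C[...,0];y=C[...,1]
    m&=(abs(x-500)<400)&(abs(y-200)<450)
    m=cv2.morphologyEx(m.astype(np.uint8),cv2.MORPH_OPEN,np.ones((5,5)))
    k,l,st,_=cv2.connectedComponentsWithStats(m); i=1+np.argmax(st[1:,4]); m=l==i
    pts=C[m][:,:2].astype(np.float32); r=cv2.minAreaRect(pts); print(n,"top z",np.median(z[m]),r); print(cv2.boxPoints(r))
    mm=(z>65)&(z<100)&(d>0)&(abs(x-560)<300)&(y<30)&(y>-150)
    vv,uu=np.nonzero(mm); print(len(vv))
    s=(im.min(2)>110)&(abs(z-83)<14)&(y<60)&(y>-150)
    if s.sum(): print("handle",s.sum(),C[s].mean(0),C[s].min(0),C[s].max(0)); print(cv2.minAreaRect(C[s][:,:2].astype(np.float32)))
    h=(z>20)&(z<110)&(d>0)
    yel=h&(hsv[...,0]>18)&(hsv[...,0]<32)&(hsv[...,1]>120)&(hsv[...,2]>80)
    print("yel",yel.sum(),np.median(C[yel],0))
E
```

```text
scene top z 121.54977586315539 ((522.4365844726562, 211.58067321777344), (300.5796203613281, 431.6304016113281), 13.287712097167969)
[[326.56714  387.07535 ]
 [425.7735   -32.999535]
 [718.306     36.086   ]
 [619.0997   456.1609  ]]
2243
handle 378 [588.68768585 -60.99080652  83.87556297] [520.60069993 -82.32983325  78.39762497] [655.76669787 -24.26077344  89.5244471 ]
((585.6837158203125, -52.6387939453125), (138.7145233154297, 33.26128387451172), 12.608878135681152)
yel 233 [799.71979077 -45.94485465  73.63405828]
top top z 123.03855471072632 ((521.0349731445312, 213.8542938232422), (300.531982421875, 430.11651611328125), 13.276633262634277)
[[325.39648  388.6556  ]
 [424.17395  -29.965034]
 [716.67346   39.05298 ]
 [617.896    457.6736  ]]
1285
handle 261 [583.82608221 -59.1437817   85.34740863] [518.91659978 -80.76978264  80.42210973] [652.14783541 -24.2078408   90.37176019]
((583.1910400390625, -51.211368560791016), (137.13433837890625, 31.40016746520996), 13.26622486114502)
yel 161 [791.71941483 -35.46447264  68.89264819]
```

Run:
```python
from h import *
for n,px in [("top",[(348,157),(380,280),(371,130),(321,130),(388,212),(381,190),(392,235),(303,220),(216,234)]),("scene",[(200,212),(342,245),(232,261),(293,272),(263,267),(365,303),(378,222),(299,166)])]:
    d=np.load(f"pics/{n}0.npy"); C=cloud(n,d)
    for u,v in px: print(n,u,v,C[v,u].round(0))
```

```text
top 348 157 [746.  21.   3.]
top 380 280 [417. -53.   2.]
top 371 130 [795. -32.  78.]
top 321 130 [797.  96.  74.]
top 388 212 [582. -64.  86.]
top 381 190 [637. -49.  86.]
top 392 235 [526. -71.  83.]
top 303 220 [558. 142. 146.]
top 216 234 [526. 327. 178.]
scene 200 212 [433. -30. 120.]
scene 342 245 [716.  37. 116.]
scene 232 261 [532. -82.  85.]
scene 293 272 [651. -47.  84.]
scene 263 267 [593. -64.  84.]
scene 365 303 [801. -37.  78.]
scene 378 222 [758. 126.  80.]
scene 299 166 [569. 140. 145.]
```

```bash
cat >> h.py <<'E'
U0=np.array([521.7,212.7,0.]); ua=np.deg2rad(103.28)
UR=R.from_euler('z',ua).as_matrix()
def U2W(p): return UR@np.array(p,float)+U0
def W2U(p): return (np.asarray(p,float)-U0)@UR
def down(yaw): return R.from_euler('xyz',[-np.pi/2,0,yaw]).as_matrix()
def pose(p,Rm): T=np.eye(4);T[:3,:3]=Rm;T[:3,3]=p;return T
def rows(T0,T1,n,op):
    """n equal rows; straight line of TCP, equal turns"""
    rv=R.from_matrix(T0[:3,:3].T@T1[:3,:3]).as_rotvec(); out=[];T=T0.copy()
    for i in range(n):
        goal=T0[:3,3]+(T1[:3,3]-T0[:3,3])*(i+1)/n
        sh=np.round(T[:3,:3].T@(goal-T[:3,3]),1); tr=np.round(rv/n,3)
        T[:3,3]+=T[:3,:3]@sh; T[:3,:3]=T[:3,:3]@R.from_rotvec(tr).as_matrix()
        out.append([*tr.tolist(),*sh.tolist(),op])
    return out,T
def show(o):
    for i in range(0,len(o),10): print("["+",".join("["+",".join(f"{v:g}" for v in r)+"]" for r in o[i:i+10])+"]")
E
python3 - <<'E'
from h import *
s=telemetry.get_state(); T=tool_T(s)
print("handle U",W2U([587,-62,80]), W2U([795,-35,0]),W2U([758,112,0]),W2U([563,141,0]))
A=T.copy();A[:3,3]+=[0,0,110]
o,T1=rows(T,A,4,30); 
H=U2W([-282.5,0,300]); print(H)
o2,T2=rows(T1,pose(H,down(ua-np.pi)),22,30); show(o);show(o2); print(T2[:3,3],R.from_matrix(T2[:3,:3]).as_euler('xyz'))
E
```

```text
handle U [-282.35434345   -0.45247787   80.        ] [-303.85603141 -209.09254453    0.        ] [-152.28767063 -206.84933013    0.        ] [-79.26970243 -23.72539308   0.        ]
[586.59308056 -62.24570027 300.        ]
[[0,0,0,-0,-27.5,-0,30],[0,0,0,-0.1,-27.5,-0,30],[0,0,0,0,-27.5,-0,30],[0,0,0,-0,-27.5,-0,30]]
[[0,0.114,-0,-22.8,0.9,-25.6,30],[0,0.114,-0,-19.8,1,-28.1,30],[0,0.114,-0,-16.4,0.9,-30.1,30],[0,0.114,-0,-12.9,0.9,-31.8,30],[0,0.114,-0,-9.2,0.9,-33.1,30],[0,0.114,-0,-5.4,1,-33.9,30],[0,0.114,-0,-1.4,0.9,-34.3,30],[0,0.114,-0,2.4,0.9,-34.2,30],[0,0.114,-0,6.3,0.9,-33.8,30],[0,0.114,-0,10.1,1,-32.8,30]]
[[0,0.114,-0,13.8,0.9,-31.4,30],[0,0.114,-0,17.2,0.9,-29.7,30],[0,0.114,-0,20.5,1,-27.5,30],[0,0.114,-0,23.5,0.9,-25,30],[0,0.114,-0,26.2,0.9,-22.2,30],[0,0.114,-0,28.6,0.9,-19,30],[0,0.114,-0,30.5,1,-15.7,30],[0,0.114,-0,32.1,0.9,-12.1,30],[0,0.114,-0,33.3,0.9,-8.3,30],[0,0.114,-0,34.1,0.9,-4.5,30]]
[[0,0.114,-0,34.3,1,-0.6,30],[0,0.114,-0,34.1,0.9,3.2,30]]
[586.54153993 -62.21988623 299.9971881 ] [-1.57145681e+00 -9.78084065e-04 -1.33999795e+00]
```

Request:
{"fn": "servo_tool", "kwargs": {"series": [[0,0,0,0,-27.5,0,30],[0,0,0,0,-27.5,0,30],[0,0,0,0,-27.5,0,30],[0,0,0,0,-27.5,0,30]], "grip_force": 60}}

```text
clock: 0.48
tool_pos: [264.5, 620.6, 321.3]
ee_rot: [-1.571, 0.001, 1.168]
contact_force: [0.2, 0.7, -0.1]
grip_width: 38.6
```

Request:
{"fn": "servo_tool", "kwargs": {"series": [[0,0.114,0,-22.8,0.9,-25.6,30],[0,0.114,0,-19.8,1,-28.1,30],[0,0.114,0,-16.4,0.9,-30.1,30],[0,0.114,0,-12.9,0.9,-31.8,30],[0,0.114,0,-9.2,0.9,-33.1,30],[0,0.114,0,-5.4,1,-33.9,30],[0,0.114,0,-1.4,0.9,-34.3,30],[0,0.114,0,2.4,0.9,-34.2,30],[0,0.114,0,6.3,0.9,-33.8,30],[0,0.114,0,10.1,1,-32.8,30]]}}

```text
clock: 1.32
tool_pos: [411.3, 308.8, 311.0]
ee_rot: [-1.571, 0.0, 0.022]
contact_force: [0.7, 0.6, -0.1]
grip_width: 25.7
```

Request:
{"fn": "servo_tool", "kwargs": {"series": [[0,0.114,0,13.8,0.9,-31.4,30],[0,0.114,0,17.2,0.9,-29.7,30],[0,0.114,0,20.5,1,-27.5,30],[0,0.114,0,23.5,0.9,-25,30],[0,0.114,0,26.2,0.9,-22.2,30],[0,0.114,0,28.6,0.9,-19,30],[0,0.114,0,30.5,1,-15.7,30],[0,0.114,0,32.1,0.9,-12.1,30],[0,0.114,0,33.3,0.9,-8.3,30],[0,0.114,0,34.1,0.9,-4.5,30]]}}

```text
clock: 2.15
tool_pos: [557.8, -1.3, 301.8]
ee_rot: [-1.571, 0.0, -1.117]
contact_force: [-1.1, -0.2, 0.8]
grip_width: 25.6
```

Request:
{"fn": "servo_tool", "kwargs": {"series": [[0,0.114,0,34.3,1,-0.6,30],[0,0.114,0,34.1,0.9,3.2,30],[0,0,0,0,0,0,30],[0,0,0,0,0,0,30]]}}

```text
clock: 2.48
tool_pos: [586.6, -64.2, 299.4]
ee_rot: [-1.572, -0.001, -1.344]
contact_force: [-0.3, 1.1, -0.1]
grip_width: 25.2
```

Run:
```python
from h import *
s=telemetry.get_state(); print(s['clock'],s['tool_pos'],s['ee_rot'],s['joint_pos'],s['contact_force'],s['grip_width'])
p,d=imaging.capture("wrist"); cv2.imwrite("pics/w1.png",p); np.save("pics/w1.npy",d)
C=cloud("wrist",d,s); z=C[...,2]
m=(d>0)&(abs(z-82)<8)&(p.min(2)>100)
Uc=W2U(C[m]); k=(Uc[:,0]<-255)&(Uc[:,0]>-310)&(abs(Uc[:,1])<75); print(k.sum(),np.median(Uc[k],0),Uc[k].min(0),Uc[k].max(0))
q=proj("wrist",[U2W([-282,0,80]),U2W([-282,65,80]),U2W([-282,-65,80])],s); print(q)
```

```text
2.4833 [586.64569823 -64.15859431 299.43953676] [-1.57206880e+00 -1.03458985e-03 -1.34382392e+00] [-0.44328893  0.47168835  0.76681579  1.54298848 -0.33545456  1.26413625
 -0.97275619] [-0.25748222  1.0848433  -0.06724456] 25.23697121262756
1187 [-284.87008963  -11.1701838    83.85502745] [-290.81129976  -72.05984821   78.48148269] [-255.02819521   66.20702871   87.06848244]
[[314.86908562 163.58246621]
 [315.32459973 213.28993981]
 [314.3628124  108.33596125]]
```

View pics/w1.png

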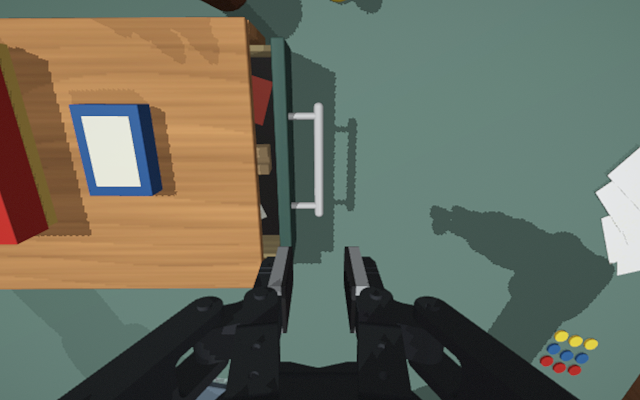

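The handle is centred between the fingers, with the bar at (318,160) from row 103 to 216. The rack's front end shows at (263,158). Descending onto the bar next.

Run:
```python
from h import *
s=telemetry.get_state(); T=tool_T(s); print(s['tool_pos'],W2U(s['tool_pos']),s['ee_rot'])
o,T1=rows(T,pose(U2W([-284,-1,64]),down(ua-np.pi)),12,30); show(o)
```

```text
[586.4757622  -62.23312319 299.45616809] [-2.82460810e+02  1.11292084e-01  2.99456168e+02] [-1.57187853e+00  2.51437895e-04 -1.34049295e+00]
[[0,-0,-0,0.1,19.6,0.1,30],[0,-0,-0,0.2,19.6,0.1,30],[0,-0,-0,0.1,19.7,0.1,30],[0,-0,-0,0.1,19.6,0.2,30],[0,-0,-0,0.2,19.6,0.1,30],[0,-0,-0,0.1,19.6,0.1,30],[0,-0,-0,0.1,19.6,0.1,30],[0,-0,-0,0.2,19.7,0.1,30],[0,-0,-0,0.1,19.6,0.1,30],[0,-0,-0,0.1,19.6,0.1,30]]
[[0,-0,-0,0.2,19.6,0.2,30],[0,-0,-0,0.1,19.7,0.1,30]]
```

Request:
{"fn": "servo_tool", "kwargs": {"series": [[0,0,0,0.2,20,0.1,30],[0,0,0,0.2,20,0.1,30],[0,0,0,0.2,20,0.1,30],[0,0,0,0.2,20,0.1,30],[0,0,0,0.2,20,0.1,30],[0,0,0,0.2,20,0.1,30],[0,0,0,0.2,20,0.1,30],[0,0,0,0.2,20,0.1,30],[0,0,0,0,15,0,30],[0,0,0,0,10,0,30]]}}

```text
clock: 3.37
tool_pos: [586.9, -61.0, 113.4]
ee_rot: [-1.572, 0.002, -1.337]
contact_force: [0.4, 0.5, 0.1]
grip_width: 25.7
```

Request:
{"fn": "servo_tool", "kwargs": {"series": [[0,0,0,0,10,0,30],[0,0,0,0,10,0,30],[0,0,0,0,10,0,30],[0,0,0,0,10,0,30],[0,0,0,0,10,0,30],[0,0,0,0,0,0,30],[0,0,0,0,0,0,30]]}}

```text
clock: 3.95
tool_pos: [587.5, -63.4, 64.5]
ee_rot: [-1.572, 0.0, -1.34]
contact_force: [0.2, -0.2, 0.1]
grip_width: 25.3
```

Request:
{"fn": "servo_tool", "kwargs": {"series": [[0,0,0,0,0,0,0],[0,0,0,0,0,0,0],[0,0,0,0,0,0,0],[0,0,0,0,0,0,0],[0,0,0,0,0,0,0],[0,0,0,0,0,0,0]], "grip_force": 50}}

```text
clock: 4.45
tool_pos: [587.9, -63.2, 65.2]
ee_rot: [-1.571, -0.0, -1.34]
contact_force: [0.3, 0.7, -0.0]
grip_width: 0.2
```

Request:
{"fn": "servo_tool", "kwargs": {"series": [[0,0,0,5,0,0,0],[0,0,0,10,0,0,0],[0,0,0,15,0,0,0],[0,0,0,15,0,0,0],[0,0,0,15,0,0,0],[0,0,0,15,0,0,0],[0,0,0,15,0,0,0],[0,0,0,15,0,0,0],[0,0,0,15,0,0,0],[0,0,0,10,0,0,0]]}}

```text
clock: 5.28
tool_pos: [617.5, -193.0, 65.2]
ee_rot: [-1.571, -0.002, -1.342]
contact_force: [0.6, -0.4, 0.7]
grip_width: -0.2
```

The fingers shut to 0.2 mm, so the bar may have been missed. I'll look before going on.

Run:
```python
from h import *
s=telemetry.get_state(); print(s['tool_pos'],W2U(s['tool_pos']))
for n in ["scene","top","wrist"]:
    p,d=imaging.capture(n); cv2.imwrite(f"pics/{n}2.png",p); np.save(f"pics/{n}2.npy",d)
    if n=="scene": cv2.imwrite("pics/s2z.png",cv2.resize(p[180:340,150:450],None,fx=2.6,fy=2.6))
```

```text
[ 617.54786185 -192.961303     65.18492492] [-4.16830775e+02 -1.00339404e-01  6.51849249e+01]
```

View pics/s2z.png

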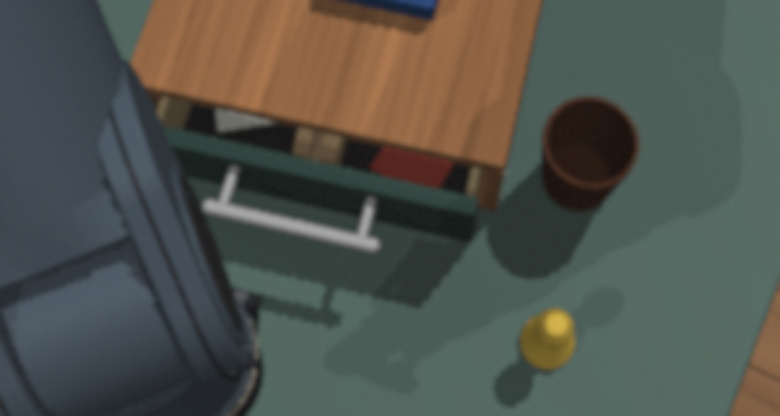

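View pics/wrist2.png

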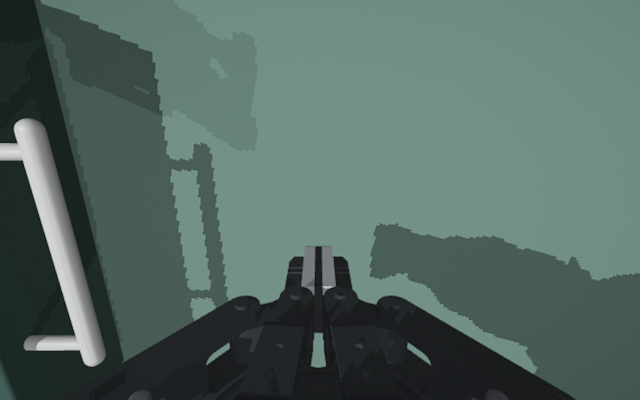

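Run:
```python
from h import *
s=telemetry.get_state()
for n in ["scene","top","wrist"]:
    p=cv2.imread(f"pics/{n}2.png"); d=np.load(f"pics/{n}2.npy"); C=cloud(n,d,s if n=="wrist" else None); z=C[...,2]
    Uc=W2U(C); m=(d>0)&(p.min(2)>100)&(z>60)&(z<105)&(Uc[...,0]<-262)&(Uc[...,0]>-330)&(abs(Uc[...,1])<90)
    q=Uc[m]; print(n,m.sum(),np.median(q,0).round(1),q.min(0).round(1),q.max(0).round(1))
    g=(d>0)&(abs(z-90)<25)&(p[...,1]>p[...,2]*1.2)&(Uc[...,0]<-225)&(Uc[...,0]>-270)&(abs(Uc[...,1])<120)&(z>92)
    q=Uc[g]; 
    if len(q): print(" panel top",len(q),np.median(q,0).round(1),q.min(0).round(1),q.max(0).round(1))
# TCP projected in wrist image vs finger tips
print(proj("wrist",[s['tool_pos']],s))
```

```text
scene 408 [-284.5   -2.1   84. ] [-290.3  -71.    76.9] [-262.1   67.7   88.4]
 panel top 848 [-243.7   -4.9   97.2] [-251. -120.   92.] [-234.7  112.   102. ]
top 277 [-281.     4.1   85.1] [-287.3  -67.9   79.5] [-262.    69.9   90.5]
 panel top 654 [-239.8    4.    98.6] [-249.  -120.    92.4] [-232.5  119.8  103.6]
wrist 6816 [-287.1  -15.6   83.8] [-291.4  -72.3   78. ] [-262.1   66.7   87.1]
 panel top 934 [-249.5   63.5   95.5] [-251.6   33.4   92. ] [-241.4   82.    99. ]
[[315.63551294 245.53423221]]
```

View pics/top2.png

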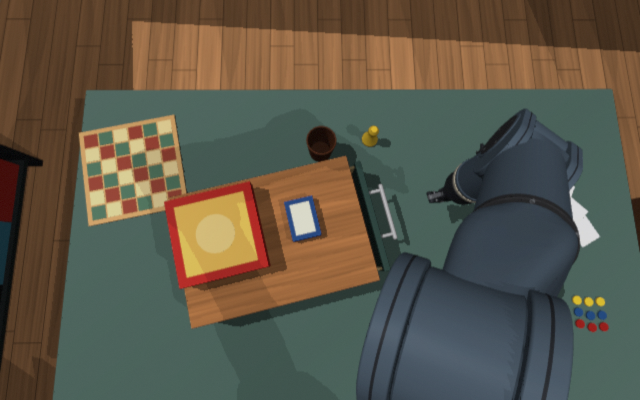

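Run:
```python
from h import *
s=telemetry.get_state(); T=tool_T(s)
A=T.copy();A[2,3]=125
o,T1=rows(T,A,4,30); o2,T2=rows(T1,pose(U2W([-285,-1,125]),down(ua-np.pi)),6,30); show(o);show(o2); print(T2[:3,3],W2U(T2[:3,3]))
```

```text
[[0,0,0,0,-15,-0,30],[0,0,0,0,-15,-0,30],[0,0,0,0,-15.1,-0,30],[0,0,0,0,-15,-0,30]]
[[0,-0,0,-21.7,-0,0.1,30],[0,-0,0,-21.6,-0,0,30],[0,-0,0,-21.7,-0,0.1,30],[0,-0,0,-21.6,-0,0,30],[0,-0,0,-21.7,-0,0.1,30],[0,-0,0,-21.6,-0,0,30]]
[588.1226936  -64.47952422 124.98168373] [-285.02545696   -0.97557809  124.98168373]
```

Request:
{"fn": "servo_tool", "kwargs": {"series": [[0,0,0,0,-15,0,30],[0,0,0,0,-15,0,30],[0,0,0,0,-15,0,30],[0,0,0,0,-15,0,30],[0,0,0,-22,0,0,30],[0,0,0,-22,0,0,30],[0,0,0,-22,0,0,30],[0,0,0,-22,0,0,30],[0,0,0,-22,0,0,30],[0,0,0,-20,0,0,30]]}}

```text
clock: 6.27
tool_pos: [587.1, -60.5, 124.8]
ee_rot: [-1.571, 0.001, -1.338]
contact_force: [0.9, 0.6, 0.4]
grip_width: 25.8
```

Request:
{"fn": "servo_tool", "kwargs": {"series": [[0,0,0,0,0,0,30],[0,0,0,0,0,0,30],[0,0,0,0,0,0,30]]}}

```text
clock: 6.52
tool_pos: [587.8, -63.1, 125.1]
ee_rot: [-1.571, -0.0, -1.339]
contact_force: [0.8, -0.6, 0.7]
grip_width: 25.8
```

Run:
```python
from h import *
s=telemetry.get_state(); print(s['tool_pos'],W2U(s['tool_pos']),s['grip_width'])
p,d=imaging.capture("wrist"); cv2.imwrite("pics/w3.png",p)
p,d=imaging.capture("scene"); cv2.imwrite("pics/s3z.png",cv2.resize(p[180:340,150:450],None,fx=2.6,fy=2.6))
```

```text
[587.80433446 -63.0807824  125.12126388] [-283.59098845   -0.98703717  125.12126388] 25.783145734953155
```

View pics/w3.png

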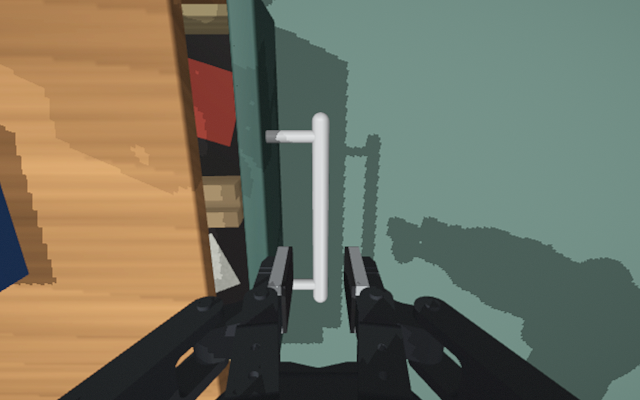

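View pics/s3z.png

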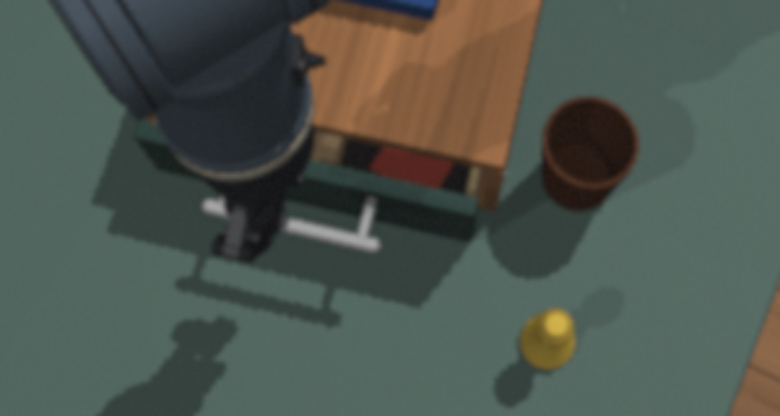

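Alignment looks right: the bar at (320,115–300) lies between the pads. I'll descend, look again, then close slowly.

Request:
{"fn": "servo_tool", "kwargs": {"series": [[0,0,0,0.5,12,0,30],[0,0,0,0.5,12,0,30],[0,0,0,0,12,0,30],[0,0,0,0,12,0,30],[0,0,0,0,10,0,30],[0,0,0,0,6,0,30],[0,0,0,0,0,0,30],[0,0,0,0,0,0,30]]}}

```text
clock: 7.28
tool_pos: [587.9, -64.4, 60.6]
ee_rot: [-1.572, -0.0, -1.34]
contact_force: [0.2, -0.1, 0.7]
grip_width: 25.7
```

Run:
```python
from h import *
s=telemetry.get_state(); print(s['tool_pos'],W2U(s['tool_pos']),s['grip_width'])
p,d=imaging.capture("wrist"); cv2.imwrite("pics/w4.png",p)
```

```text
[587.88630583 -64.42980906  60.63144391] [-284.9227706    -0.75693161   60.63144391] 25.73471207920841
```

View pics/w4.png

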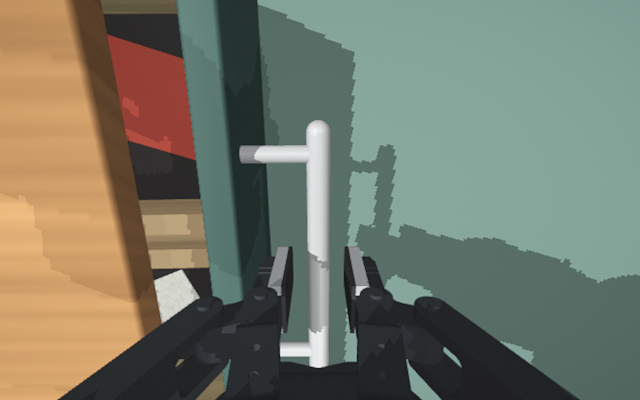

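Request:
{"fn": "servo_tool", "kwargs": {"series": [[0,0,0,0,0,0,16],[0,0,0,0,0,0,13],[0,0,0,0,0,0,10]], "grip_force": 40}}

```text
clock: 7.58
tool_pos: [588.5, -64.4, 61.6]
ee_rot: [-1.57, -0.0, -1.34]
contact_force: [-0.1, 0.2, 1.1]
grip_width: 8.5
```

Request:
{"fn": "servo_tool", "kwargs": {"series": [[0,0,0,0,0,0,8],[0,0,0,0,0,0,8]]}}

```text
clock: 7.75
tool_pos: [588.5, -64.4, 61.6]
ee_rot: [-1.57, -0.0, -1.34]
contact_force: [-0.5, -0.1, 5.2]
grip_width: 7.5
```

Run:
```python
from h import *
s=telemetry.get_state(); print(s['tool_pos'],W2U(s['tool_pos']),s['grip_width'])
p,d=imaging.capture("wrist"); cv2.imwrite("pics/w5.png",p)
```

```text
[588.46698066 -64.38381597  61.55736503] [-285.01139423   -1.33264376   61.55736503] 7.53392665435702
```

View pics/w5.png

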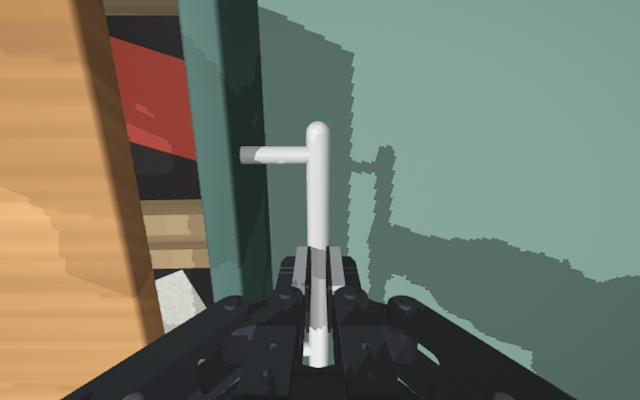

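The width is 7.5 mm with an upward push on the tool, so the bar sits near the pad tips. I'll reopen, go a little deeper and grip again.

Request:
{"fn": "servo_tool", "kwargs": {"series": [[0,0,0,0,0,0,30],[0,0,0,0,0,0,30],[0,0,0,0,4,0,30],[0,0,0,0,4,0,30],[0,0,0,0,0,0,30],[0,0,0,0,0,0,30]]}}

```text
clock: 8.3
tool_pos: [587.7, -64.2, 52.4]
ee_rot: [-1.572, 0.0, -1.34]
contact_force: [0.3, 0.1, 0.7]
grip_width: 25.3
```

Run:
```python
from h import *
s=telemetry.get_state(); print(s['tool_pos'],W2U(s['tool_pos']),s['grip_width'],s['contact_force'])
p,d=imaging.capture("wrist"); cv2.imwrite("pics/w6.png",p)
C=cloud("wrist",d,s); T=tool_T(s)
for (u,v) in [(318,180),(318,260),(318,300),(318,330),(277,255),(277,280),(354,255),(354,280),(350,300)]:
    print(u,v,d[v,u],((C[v,u]-T[:3,3])@T[:3,:3]).round(1),W2U(C[v,u]).round(1))
```

```text
[587.65440575 -64.17213659  52.44735696] [-284.61871874   -0.5904227    52.44735696] 25.26278539548328 [0.26864785 0.13684434 0.65165036]
318 180 135.00226 [  1.4 -32.5  47.1] [-286.1  -47.7   84.9]
318 260 148.11687 [  1.4 -31.5   8.4] [-286.   -9.   84.]
318 300 153.90991 [  1.3 -32.5 -12.9] [-286.    12.2   84.9]
318 330 159.92336 [  1.3 -32.1 -30.9] [-285.9   30.3   84.6]
277 255 144.39531 [-17.2 -34.1  12.4] [-267.4  -13.    86.6]
277 280 124.619995 [-14.7 -54.9  12.6] [-270.   -13.3  107.3]
354 255 143.75166 [ 17.6 -34.7  12.7] [-302.3  -13.3   87.1]
354 280 125.33261 [ 15.6 -54.3  12.2] [-300.2  -12.8  106.7]
350 300 128.54338 [ 14.3 -54.    2.8] [-298.9   -3.4  106.5]
```

Run:
```python
from h import *
s=telemetry.get_state(); print(s['tool_pos'],s['clock'])
p,d=imaging.capture("wrist"); C=cloud("wrist",d,s); T=tool_T(s); L=(C-T[:3,3])@T[:3,:3]
for u in (276,280,286,290,350,356,362):
    for v in range(240,300,6): print(u,v,L[v,u].round(1),end=' ')
    print()
d2=np.load("pics/wrist2.npy"); P=imaging.camera_params("wrist")
C=cloud("wrist",d2,s); L=(C-T[:3,3])@T[:3,:3]
print("closed");
for u in (308,312,326,330):
    for v in range(240,300,6): print(u,v,L[v,u].round(1),end=' ')
    print()
```

```text
[587.83651214 -64.30258003  52.68594421] 8.35
276 240 [-30.2  53.7 -22.4] 276 246 [-30.3  53.  -27. ] 276 252 [-30.6  53.1 -32.1] 276 258 [-17.4 -36.2  12. ] 276 264 [-16.8 -41.4  12. ] 276 270 [-16.2 -46.4  12. ] 276 276 [-15.5 -51.5  12.3] 276 282 [-15.1 -54.8  11.6] 276 288 [-14.7 -58.2  11.2] 276 294 [-13.7 -65.4  13.5] 
280 240 [-27.1  53.1 -22.1] 280 246 [-16.9 -25.2  12.4] 280 252 [-16.1 -32.   12.8] 280 258 [-15.5 -37.   12.4] 280 264 [-14.9 -42.4  12.5] 280 270 [-14.5 -46.3  12. ] 280 276 [-14.  -51.1  12. ] 280 282 [-13.3 -56.3  12.7] 280 288 [-13.2 -57.7  10.9] 280 294 [-13.2 -59.    9.1] 
286 240 [-22.8  54.  -22.5] 286 246 [-14.1 -24.7  12.2] 286 252 [-13.3 -32.1  12.8] 286 258 [-12.9 -37.   12.4] 286 264 [-12.5 -41.1  11.8] 286 270 [-11.9 -47.2  12.5] 286 276 [-11.5 -51.5  12.3] 286 282 [-11.3 -53.9  11.1] 286 288 [-11.3 -54.9   9. ] 286 294 [-11.1 -56.9   7.6] 
290 240 [-19.6  52.6 -21.9] 290 246 [-12.2 -24.2  11.9] 290 252 [-11.6 -31.3  12.4] 290 258 [-11.3 -35.4  11.5] 290 264 [-11.2 -36.6   9.2] 290 270 [-11.1 -38.2   7.1] 290 276 [-11.2 -38.    3.9] 290 282 [-11.3 
[... 1342 characters left out ...]
12 270 [ -1.1 -46.9  12.3] 312 276 [ -1.  -51.1  12.1] 312 282 [ -1.  -55.6  12.2] 312 288 [ -0.9 -58.1  11.1] 312 294 [ -0.7 -66.   14. ] 
326 240 [  7.6  65.4 -28. ] 326 246 [  5.2 -25.7  12.7] 326 252 [  5.1 -31.3  12.4] 326 258 [  4.9 -36.9  12.4] 326 264 [  4.8 -42.1  12.3] 326 270 [  4.7 -46.9  12.3] 326 276 [  4.6 -51.6  12.4] 326 282 [  4.5 -54.9  11.7] 326 288 [  4.5 -56.7  10.2] 326 294 [  4.3 -64.6  13. ] 
330 240 [ 10.8  66.2 -28.4] 330 246 [  7.1 -25.7  12.6] 330 252 [  6.9 -31.3  12.4] 330 258 [  6.7 -37.3  12.6] 330 264 [  6.6 -41.7  12.1] 330 270 [  6.4 -47.   12.4] 330 276 [  6.3 -50.2  11.5] 330 282 [  6.  -56.2  12.6] 330 288 [  5.9 -60.2  12.6] 330 294 [  5.7 -64.9  13.2]
```

Depth in the wrist view puts the pad tips about 24 mm behind the stated TCP. That explains the miss at TCP z 64.5 and the 7.5 mm chord grip at 61.5. The pad centre is therefore near tool y = −39, so I'll go 12 mm deeper.

Request:
{"fn": "servo_tool", "kwargs": {"series": [[0,0,0,0.5,4,0,30],[0,0,0,0,4,0,30],[0,0,0,0,4,0,30],[0,0,0,0,0,0,30],[0,0,0,0,0,0,15],[0,0,0,0,0,0,5],[0,0,0,0,0,0,0],[0,0,0,0,0,0,0],[0,0,0,0,0,0,0]], "grip_force": 50}}

```text
clock: 9.15
tool_pos: [588.0, -64.8, 40.9]
ee_rot: [-1.571, 0.0, -1.34]
contact_force: [0.2, -0.4, -3.7]
grip_width: 9.1
```

Request:
{"fn": "servo_tool", "kwargs": {"series": [[0,0,0,3,0,0,0],[0,0,0,6,0,0,0],[0,0,0,10,0,0,0],[0,0,0,10,0,0,0],[0,0,0,5,0,0,0]]}}

```text
clock: 9.57
tool_pos: [596.3, -99.8, 40.9]
ee_rot: [-1.571, -0.001, -1.341]
contact_force: [-0.3, 1.2, -2.1]
grip_width: 9.2
```

Request:
{"fn": "servo_tool", "kwargs": {"series": [[0,0,0,12,0,0,0],[0,0,0,14,0,0,0],[0,0,0,14,0,0,0],[0,0,0,14,0,0,0],[0,0,0,14,0,0,0],[0,0,0,14,0,0,0],[0,0,0,14,0,0,0],[0,0,0,12,0,0,0],[0,0,0,8,0,0,0],[0,0,0,4,0,0,0]]}}

```text
clock: 10.4
tool_pos: [623.9, -216.7, 41.0]
ee_rot: [-1.57, -0.001, -1.341]
contact_force: [0.7, 2.1, -2.9]
grip_width: 8.6
```

Request:
{"fn": "servo_tool", "kwargs": {"series": [[0,0,0,3,0,0,0],[0,0,0,3,0,0,0],[0,0,0,2,0,0,0]]}}

```text
clock: 10.65
tool_pos: [625.2, -222.2, 40.9]
ee_rot: [-1.571, 0.0, -1.34]
contact_force: [1.1, 2.5, -4.6]
grip_width: 9.3
```

Request:
{"fn": "servo_tool", "kwargs": {"series": [[0,0,0,2,0,0,0],[0,0,0,2,0,0,0]]}}

```text
clock: 10.82
tool_pos: [626.1, -226.0, 41.0]
ee_rot: [-1.571, 0.0, -1.34]
contact_force: [-0.1, 1.8, -4.8]
grip_width: 9.1
```

Request:
{"fn": "servo_tool", "kwargs": {"series": [[0,0,0,2,0,0,0],[0,0,0,2,0,0,0]]}}

```text
clock: 10.98
tool_pos: [627.1, -230.1, 41.0]
ee_rot: [-1.571, 0.0, -1.34]
contact_force: [0.1, 2.4, -4.1]
grip_width: 9.1
```

Request:
{"fn": "servo_tool", "kwargs": {"series": [[0,0,0,1.5,0,0,0],[0,0,0,1.5,0,0,0]]}}

```text
clock: 11.15
tool_pos: [627.2, -230.5, 40.9]
ee_rot: [-1.572, 0.005, -1.339]
contact_force: [-4.4, 13.5, 5.6]
grip_width: 9.2
```

End stop reached: the force rose to 14 N and motion stalled. I'll relax, release and rise.

Request:
{"fn": "servo_tool", "kwargs": {"series": [[0,0,0,-2,0,0,0],[0,0,0,0,0,0,30],[0,0,0,0,0,0,30],[0,0,0,0,0,0,30],[0,0,0,0,-5,0,30],[0,0,0,0,-15,0,30],[0,0,0,0,-30,0,30],[0,0,0,0,-30,0,30],[0,0,0,0,-30,0,30],[0,0,0,0,-30,0,30]]}}

```text
clock: 11.98
tool_pos: [627.0, -231.9, 183.1]
ee_rot: [-1.571, -0.001, -1.341]
contact_force: [0.5, 0.2, -0.4]
grip_width: 25.9
```

Run:
```python
from h import *
s=telemetry.get_state(); T=tool_T(s); print(s['tool_pos'],W2U(s['tool_pos']),s['grip_width'],s['joint_pos'])
# go above rack, jaws across
o,T1=rows(T,pose(U2W([-330,0,270]),down(ua-np.pi/2)),16,60); show(o); print(T1[:3,3])
for n in ["scene","top"]:
    p,d=imaging.capture(n); cv2.imwrite(f"pics/{n}7.png",p); np.save(f"pics/{n}7.npy",d)
```

```text
[ 627.00698965 -231.85201814  183.13099423] [-4.56854375e+02 -3.72934822e-01  1.83130994e+02] 25.89091438576233 [-0.0674644   0.6666939   0.63837359  1.50805536 -0.42391672  1.10725623
 -0.68155439]
[[0,-0.098,0,-7.9,-5.4,-0,60],[0,-0.098,0,-7.9,-5.5,0.7,60],[0,-0.098,0,-7.8,-5.4,1.5,60],[0,-0.098,0,-7.6,-5.4,2.3,60],[0,-0.098,0,-7.3,-5.5,3,60],[0,-0.098,0,-7,-5.4,3.7,60],[0,-0.098,0,-6.7,-5.5,4.3,60],[0,-0.098,0,-6.1,-5.4,5,60],[0,-0.098,0,-5.6,-5.4,5.6,60],[0,-0.098,0,-5.1,-5.5,6.1,60]]
[[0,-0.098,0,-4.4,-5.4,6.5,60],[0,-0.098,0,-3.8,-5.4,7,60],[0,-0.098,0,-3.1,-5.5,7.3,60],[0,-0.098,0,-2.4,-5.4,7.6,60],[0,-0.098,0,-1.6,-5.5,7.7,60],[0,-0.098,0,-0.8,-5.4,7.9,60]]
[ 597.49392294 -108.48918026  270.01139727]
```

View pics/scene7.png

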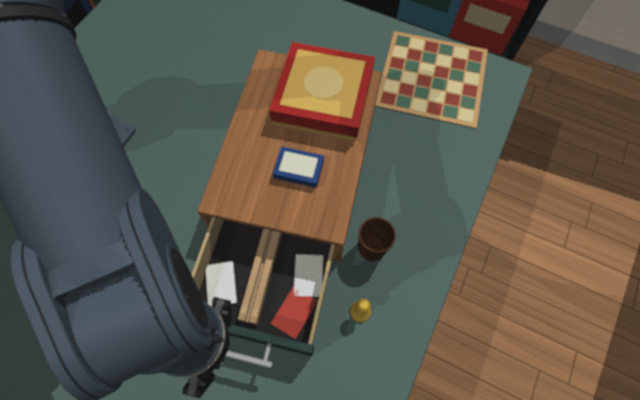

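View pics/top7.png

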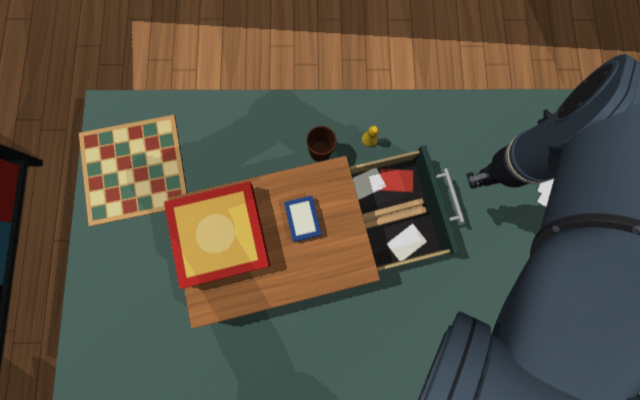

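The drawer is fully open. The rack is visible: front end near (253,318) in the scene view, and (370–425, 200–225) in the top view. I'll fit its axis from both views and move above it.

```bash
cat > rk.py <<'E'
from h import *
def rack(n,p,d,s=None):
    C=cloud(n,d,s); Uc=W2U(C); z=Uc[...,2]
    m=(d>0)&(z>38)&(z<60)&(Uc[...,0]<-218)&(Uc[...,0]>-402)&(abs(Uc[...,1])<90)
    m=cv2.morphologyEx(m.astype(np.uint8),cv2.MORPH_OPEN,np.ones((3,3)))
    k,l,st,_=cv2.connectedComponentsWithStats(m)
    if k<2: print(n,"none"); return
    i=1+np.argmax(st[1:,4]); q=Uc[l==i]
    e=q[(q[:,0]<-225)]
    out=[]
    for a in range(-400,-225,20):
        w=e[(e[:,0]>=a)&(e[:,0]<a+20)]
        if len(w)>5: out.append((a+10,round(float((np.percentile(w[:,1],2)+np.percentile(w[:,1],98))/2),1),round(float(np.ptp(w[:,1])),1)))
    print(n,st[i,4],"z",np.median(q[:,2]).round(1),np.percentile(q[:,2],95).round(1),"xmin",np.percentile(q[:,0],1).round(1),out)
    o=np.array(out); f=np.polyfit(o[:,0],o[:,1],1); print("  slope",f)
    h=(d>0)&(abs(z-84)<8)&(Uc[...,0]<-440)&(Uc[...,0]>-475)&(abs(Uc[...,1])<60)&(p.min(2)>100)
    if h.sum()>20: print("  handle",np.median(Uc[h],0).round(1))
E
python3 - <<'E'
from rk import *
for n in ["scene","top"]: rack(n,cv2.imread(f"pics/{n}7.png"),np.load(f"pics/{n}7.npy"))
E
```

```text
scene 594 z 47.3 50.0 xmin -386.8 [(-390, 14.0, 12.3), (-370, 14.8, 13.7), (-350, 15.0, 13.8), (-330, 15.4, 13.6), (-310, 15.9, 13.5), (-290, 16.4, 13.6), (-270, 16.6, 13.0), (-250, 17.1, 12.9), (-230, 17.2, 12.9)]
  slope [1.99166667e-02 2.19963889e+01]
  handle [-454.7  -26.3   83.8]
top 344 z 48.8 51.4 xmin -383.7 [(-390, -5.6, 10.6), (-370, -6.4, 12.9), (-350, -6.2, 13.1), (-330, -5.6, 12.9), (-310, -3.9, 16.7), (-290, -4.9, 13.0), (-270, -4.7, 13.0), (-250, -3.8, 14.1), (-230, -3.9, 12.8)]
  slope [ 0.01525 -0.2725 ]
  handle [-451.2    0.    84.8]
```

Request:
{"fn": "servo_tool", "kwargs": {"series": [[0,-0.098,0,-7.9,-5.4,0,60],[0,-0.098,0,-7.9,-5.5,0.7,60],[0,-0.098,0,-7.8,-5.4,1.5,60],[0,-0.098,0,-7.6,-5.4,2.3,60],[0,-0.098,0,-7.3,-5.5,3,60],[0,-0.098,0,-7,-5.4,3.7,60],[0,-0.098,0,-6.7,-5.5,4.3,60],[0,-0.098,0,-6.1,-5.4,5,60],[0,-0.098,0,-5.6,-5.4,5.6,60],[0,-0.098,0,-5.1,-5.5,6.1,60]]}}

```text
clock: 12.92
tool_pos: [608.5, -154.2, 235.7]
ee_rot: [-1.571, -0.0, -0.356]
contact_force: [0.1, 0.7, -0.0]
grip_width: 51.3
```

Request:
{"fn": "servo_tool", "kwargs": {"series": [[0,-0.098,0,-4.4,-5.4,6.5,60],[0,-0.098,0,-3.8,-5.4,7,60],[0,-0.098,0,-3.1,-5.5,7.3,60],[0,-0.098,0,-2.4,-5.4,7.6,60],[0,-0.098,0,-1.6,-5.5,7.7,60],[0,-0.098,0,-0.8,-5.4,7.9,60],[0,0,0,0,0,0,60],[0,0,0,0,0,0,60]]}}

```text
clock: 13.58
tool_pos: [597.7, -108.2, 268.2]
ee_rot: [-1.571, -0.001, 0.225]
contact_force: [-0.9, -0.1, -0.4]
grip_width: 51.1
```

Run:
```python
from rk import *
s=telemetry.get_state(); print(s['clock'],s['tool_pos'],W2U(s['tool_pos']),s['ee_rot'],s['joint_pos'],s['grip_width'])
p,d=imaging.capture("wrist"); cv2.imwrite("pics/w8.png",p); np.save("pics/w8.npy",d); rack("wrist",p,d,s)
```

```text
13.5833 [ 597.72553886 -108.22985341  268.19943364] [-3.29811733e+02 -2.71745804e-01  2.68199434e+02] [-1.57106104e+00 -6.60894288e-04  2.25094318e-01] [-0.05620458  0.43896429  0.24719389  1.54298758 -0.11305036  1.17297539
  0.43734786] 51.05865442609824
wrist 1607 z 47.5 48.8 xmin -386.9 [(-390, 13.6, 11.6), (-370, 13.9, 12.8), (-350, 14.2, 13.3), (-330, 14.4, 12.5), (-310, 15.2, 13.1), (-290, 15.3, 13.1), (-270, 15.6, 12.8), (-250, 15.8, 13.3), (-230, 16.3, 12.8)]
  slope [1.68333333e-02 2.01405556e+01]
  handle [-453.4    0.7   83.7]
```

View pics/w8.png

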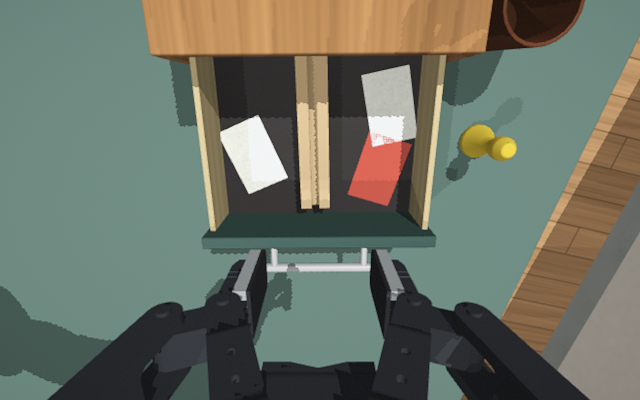

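Run:
```python
from rk import *
d=np.load("pics/w8.npy"); 
s=telemetry.get_state()
C=cloud("wrist",d,s); Uc=W2U(C); z=Uc[...,2]
m=(d>0)&(z>36)&(z<60)&(Uc[...,0]<-220)&(Uc[...,0]>-398)&(abs(Uc[...,1])<50); q=Uc[m]
c=[]
for a in range(-380,-225,20):
    w=q[(q[:,0]>=a)&(q[:,0]<a+20)&(q[:,2]>44)]; c.append((a+10,np.percentile(w[:,1],1),np.percentile(w[:,1],99)))
c=np.array(c); print(c.round(1)); print(np.polyfit(c[:,0],c[:,1:].mean(1),1)); print("front",np.percentile(q[:,0],.5))
for u,v in [(287,178),(255,150),(262,185),(380,170),(310,30),(230,200),(340,190),(300,228),(320,228)]: print(u,v,Uc[v,u].round(1))
i=(d>0)&(z>10)&(z<30)&(Uc[...,0]<-230)&(Uc[...,0]>-398)&(abs(Uc[...,1])<120); print("floor z pct",np.percentile(z[i],[5,50,95]))
```

```text
[[-370.   -14.7   20.7]
 [-350.   -14.6   21. ]
 [-330.   -13.4   21.1]
 [-310.   -13.3   21.7]
 [-290.   -13.3   22.1]
 [-270.   -13.3   21.9]
 [-250.   -12.1   22.5]
 [-230.   -12.1   22.9]]
[0.01681525 9.23386626]
front -388.61869212184644
287 178 [-358.    40.7   17.8]
255 150 [-320.    80.9   17.6]
262 185 [-367.2   74.6   18.5]
380 170 [-347.8  -83.1   19.1]
310 30 [-198.2    4.7  121.4]
230 200 [-388.2  119.8   18.3]
340 190 [-375.9  -30.7   16.2]
300 228 [-406.7   21.6   73.2]
320 228 [-406.9   -2.9   73.3]
floor z pct [16.05297972 17.53244683 19.07701644]
```

Run:
```python
from h import *
s=telemetry.get_state(); T=tool_T(s); print(s['tool_pos'],W2U(s['tool_pos']))
Y=ua-np.pi/2+0.017
o,T1=rows(T,pose(U2W([-338,4,100]),down(Y)),8,60); show(o); print(T1[:3,3],R.from_matrix(T1[:3,:3]).as_euler('xyz'),U2W([-338,4,-2]),Y)
```

```text
[ 597.55258968 -108.62107545  267.85074569] [-3.30152766e+02 -1.35538164e-02  2.67850746e+02]
[[0,-0.003,-0,-0.5,21,-1,60],[0,-0.003,-0,-0.5,21,-1,60],[0,-0.003,-0,-0.5,20.9,-0.9,60],[0,-0.003,-0,-0.5,21,-1,60],[0,-0.003,-0,-0.5,21,-1,60],[0,-0.003,-0,-0.5,21,-0.9,60],[0,-0.003,-0,-0.5,21,-1,60],[0,-0.003,-0,-0.5,21,-1,60]]
[ 595.47634626 -117.19678057   99.95377484] [-1.57114274e+00  8.17404755e-05  2.48102131e-01] [ 595.44895018 -117.18042128   -2.        ] 0.248779724664847
```

Request:
{"fn": "servo_tool", "kwargs": {"series": [[0,-0.003,0,-0.5,21,-1,60],[0,-0.003,0,-0.5,21,-1,60],[0,-0.003,0,-0.5,21,-1,60],[0,-0.003,0,-0.5,21,-1,60],[0,-0.003,0,-0.5,21,-1,60],[0,-0.003,0,-0.5,21,-1,60],[0,-0.003,0,-0.5,21,-1,60],[0,-0.003,0,-0.5,21,-1,60],[0,0,0,0,0,0,60],[0,0,0,0,0,0,60]]}}

```text
clock: 14.47
tool_pos: [594.8, -117.3, 99.1]
ee_rot: [-1.57, 0.003, 0.249]
contact_force: [-0.1, -0.6, -0.2]
grip_width: 51.3
```

Run:
```python
from rk import *
s=telemetry.get_state(); T=tool_T(s); print(s['clock'],s['tool_pos'],W2U(s['tool_pos']),s['ee_rot'],s['grip_width'])
p,d=imaging.capture("wrist"); cv2.imwrite("pics/w9.png",p)
C=cloud("wrist",d,s);Uc=W2U(C);z=Uc[...,2]
m=(d>0)&(z>42)&(z<54)&(Uc[...,0]<-225)&(Uc[...,0]>-395)&(abs(Uc[...,1])<40)
for a in range(-390,-225,20):
    w=Uc[m&(Uc[...,0]>=a)&(Uc[...,0]<a+20)]
    if len(w)>9: print(a+10,np.percentile(w[:,1],[1,99]).round(1),len(w))
```

```text
14.4667 [ 594.81340324 -117.33002822   99.06243295] [-337.99961481    4.65291807   99.06243295] [-1.5704176   0.0027976   0.24917245] 51.26571245916304
-380 [-15.3  20.5] 780
-360 [-14.8  20.5] 876
-340 [-14.3  21.1] 924
-320 [-14.1  21.6] 1025
-300 [-13.7  21.6] 1125
-280 [-13.3  22. ] 1231
-260 [-13.   22.4] 1325
-240 [-12.6  22.8] 1452
-220 [-12.1  23.2] 383
```

View pics/w9.png

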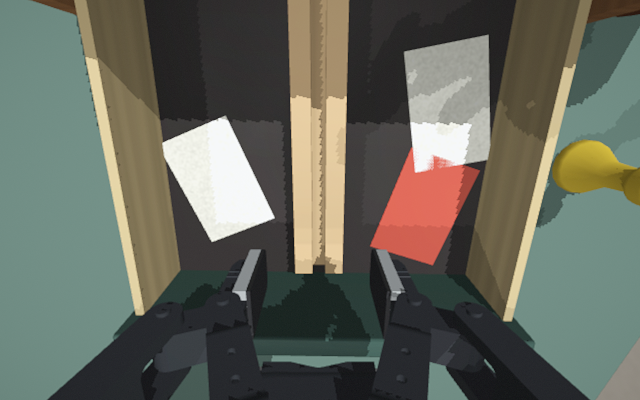

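The rack (cols 293–345) is centred between the pads (252, 380). Descending.

Request:
{"fn": "servo_tool", "kwargs": {"series": [[0,0,0,0.5,16,0,60],[0,0,0,0.5,16,0,60],[0,0,0,0,16,0,60],[0,0,0,0,16,0,60],[0,0,0,0,12,0,60],[0,0,0,0,9,0,60],[0,0,0,0,6,0,60],[0,0,0,0,3,0,60],[0,0,0,0,0,0,60],[0,0,0,0,0,0,60]]}}

```text
clock: 15.35
tool_pos: [597.0, -116.6, 6.5]
ee_rot: [-1.571, -0.001, 0.252]
contact_force: [-0.1, 0.5, 0.1]
grip_width: 51.4
```

Run:
```python
from h import *
s=telemetry.get_state(); T=tool_T(s); print(s['clock'],s['tool_pos'],W2U(s['tool_pos']),s['ee_rot'],s['contact_force'],s['grip_width'])
p,d=imaging.capture("wrist"); cv2.imwrite("pics/w10.png",p)
C=cloud("wrist",d,s);L=(C-T[:3,3])@T[:3,:3];Uc=W2U(C)
for u,v in [(258,252),(258,265),(380,252),(380,265),(258,290),(300,245),(300,200),(340,200),(270,270)]: print(u,v,L[v,u].round(1),Uc[v,u].round(1))
```

```text
15.35 [ 597.03405915 -116.56619716    6.49902156] [-337.76631618    2.31618482    6.49902156] [-1.57112013e+00 -6.22844926e-04  2.51781055e-01] [-0.08697076  0.49616053  0.07333953] 51.413518610500546
258 252 [-26.8 -30.9   9.6] [-328.7   29.4   37.3]
258 265 [-25.1 -40.9   8.6] [-329.7   27.6   47.4]
380 252 [ 29.5 -32.1  10.2] [-327.   -26.9   38.6]
380 265 [ 27.6 -42.6   9.5] [-327.7  -25.    49.1]
258 290 [-24.5 -47.1   0.2] [-338.    26.8   53.6]
300 245 [ -6.7 -40.9  18.2] [-319.7    9.4   47.4]
300 200 [ -6.3 -41.1  38.4] [-299.4    9.4   47.6]
340 200 [  9.9 -41.3  38.5] [-299.1   -6.8   47.8]
270 270 [-25.3 -10.  -12.4] [-350.7   27.4   16.4]
```

View pics/w10.png

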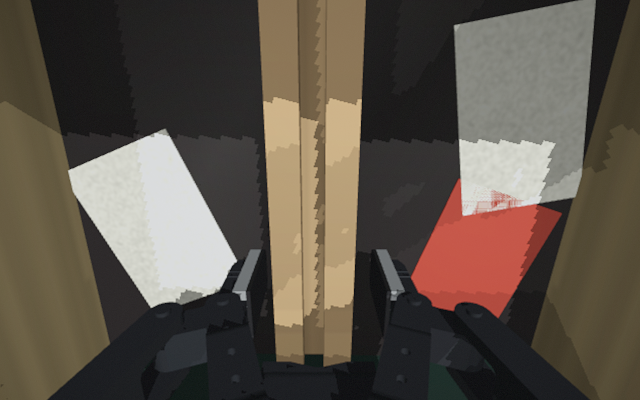

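Request:
{"fn": "servo_tool", "kwargs": {"series": [[0,0,0,0,3,0,60],[0,0,0,0,3,0,60],[0,0,0,0,1,0,60],[0,0,0,0,0,0,60]]}}

```text
clock: 15.73
tool_pos: [596.4, -116.4, -1.3]
ee_rot: [-1.571, 0.0, 0.252]
contact_force: [-0.3, 0.2, -0.5]
grip_width: 51.1
```

Request:
{"fn": "servo_tool", "kwargs": {"series": [[0,0,0,0,0,0,45],[0,0,0,0,0,0,40],[0,0,0,0,0,0,35],[0,0,0,0,0,0,30],[0,0,0,0,0,0,25]], "grip_force": 60}}

```text
clock: 16.15
tool_pos: [596.6, -116.5, -0.8]
ee_rot: [-1.571, 0.0, 0.252]
contact_force: [-0.8, -0.2, 3.7]
grip_width: 35.0
```

Request:
{"fn": "servo_tool", "kwargs": {"series": [[0,0,0,0,0,0,25],[0,0,0,0,0,0,20],[0,0,0,0,0,0,20]], "grip_force": 90}}

```text
clock: 16.4
tool_pos: [596.7, -116.5, -0.7]
ee_rot: [-1.571, -0.0, 0.252]
contact_force: [-1.6, 0.9, 5.3]
grip_width: 34.5
```

Run:
```python
from h import *
s=telemetry.get_state(); T=tool_T(s); print(W2U(s['tool_pos']),s['contact_force'],s['grip_width'],s['ee_rot'])
xt=W2U(s['tool_pos'])[0]
E=U2W([-48.5,9.2-.8,18]); ax=-T[:3,0]
n=14;th=0.245;out=[];Tc=T.copy()
for i in range(n):
    f=(i+1)/n; Q=R.from_rotvec(ax*th*f).as_matrix()
    goal=E+Q@(T[:3,3]-E)+[0,0,4*min(1,2*f)]
    sh=np.round(Tc[:3,:3].T@(goal-Tc[:3,3]),1); tr=[-round(th/n,4),0,0]
    Tc[:3,3]+=Tc[:3,:3]@sh; Tc[:3,:3]=Tc[:3,:3]@R.from_rotvec(tr).as_matrix(); out.append([*tr,*sh.tolist(),20])
show(out); print(W2U(Tc[:3,3]),R.from_matrix(Tc[:3,:3]).as_euler('xyz'))
```

```text
[-337.64241907    2.67406235   -0.67806815] [-1.62832238  0.86680894  5.27865153] 34.5299334502083 [-1.57092948e+00 -1.24833696e-04  2.51935493e-01]
[[-0.0175,0,0,0,-5.6,-0.3,20],[-0.0175,0,0,0,-5.7,-0.3,20],[-0.0175,0,0,0,-5.6,-0.3,20],[-0.0175,0,0,0,-5.6,-0.3,20],[-0.0175,0,0,0,-5.7,-0.3,20],[-0.0175,0,0,0,-5.6,-0.4,20],[-0.0175,0,0,0,-5.6,-0.3,20],[-0.0175,0,0,0,-5.1,-0.3,20],[-0.0175,0,0,0,-5.1,-0.3,20],[-0.0175,0,0,0,-5,-0.2,20]]
[[-0.0175,0,0,0,-5.1,-0.3,20],[-0.0175,0,0,0,-5.1,-0.3,20],[-0.0175,0,0,0,-5,-0.3,20],[-0.0175,0,0,0,-5.1,-0.3,20]]
[-333.55696193    2.76574931   74.04837748] [-1.81592948e+00 -1.24833696e-04  2.51935493e-01]
```

Request:
{"fn": "servo_tool", "kwargs": {"series": [[-0.0175,0,0,0,-5.6,-0.3,20],[-0.0175,0,0,0,-5.6,-0.3,20],[-0.0175,0,0,0,-5.6,-0.3,20],[-0.0175,0,0,0,-5.6,-0.3,20],[-0.0175,0,0,0,-5.6,-0.3,20],[0,0,0,0,0,0,20],[0,0,0,0,0,0,20]]}}

```text
clock: 16.98
tool_pos: [597.1, -116.1, 27.4]
ee_rot: [-1.659, -0.001, 0.254]
contact_force: [0.3, -0.9, -2.1]
grip_width: 34.4
```

```bash
cat > chk.py <<'E'
import sys
from h import *
def chk(tag):
    s=telemetry.get_state(); T=tool_T(s); print(s['clock'],W2U(s['tool_pos']).round(1),s['ee_rot'].round(3),s['contact_force'].round(1),s['wrist_torque'].round(2),round(s['grip_width'],1))
    p,d=imaging.capture("wrist"); cv2.imwrite(f"pics/w{tag}.png",p)
    C=cloud("wrist",d,s);L=(C-T[:3,3])@T[:3,:3]
    m=(d>0)&(abs(L[...,0])<22)&(abs(L[...,1]+41)<25)&(L[...,2]>15)&(p[...,2]>p[...,0]*1.2)
    m[250:]=0
    q=L[m]; 
    z=[];y=[]
    for a in range(15,300,15):
        w=q[(q[:,2]>=a)&(q[:,2]<a+15)]
        if len(w)>30: z.append(a+7.5);y.append(np.percentile(w[:,1],15))
    print("rack top in tool frame: z",z,"y",np.round(y,1))
    if len(z)>2: print("slip angle",np.polyfit(z,y,1)[0])
    for n in ["scene","top"]:
        p,d=imaging.capture(n); cv2.imwrite(f"pics/{n}{tag}.png",p)
if __name__=="__main__": chk(sys.argv[1])
E
python3 chk.py 11
```

```text
16.9833 [-337.3    2.2   27.4] [-1.659e+00 -1.000e-03  2.540e-01] [ 0.3 -0.9 -2.1] [-0.09 -0.04  0.01] 34.4
rack top in tool frame: z [22.5, 37.5, 52.5, 67.5, 82.5, 97.5, 112.5] y [-48.5 -48.5 -48.4 -48.4 -48.4 -48.4 -48.2]
slip angle 0.0023342035110187477
```

View pics/w11.png

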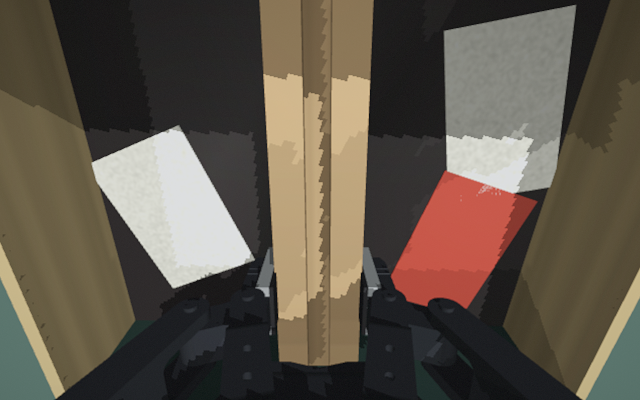

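The rack is held firmly between the pads (cols 265–372) and is parallel to the tool, so no slip. Continuing the tilt.

Request:
{"fn": "servo_tool", "kwargs": {"series": [[-0.0175,0,0,0,-5.6,-0.3,20],[-0.0175,0,0,0,-5.6,-0.3,20],[-0.0175,0,0,0,-5.1,-0.3,20],[-0.0175,0,0,0,-5.1,-0.3,20],[-0.0175,0,0,0,-5.1,-0.3,20],[-0.0175,0,0,0,-5.1,-0.3,20],[-0.0175,0,0,0,-5.1,-0.3,20],[-0.0175,0,0,0,-5.1,-0.3,20],[-0.0175,0,0,0,-5.1,-0.3,20],[0,0,0,0,0,0,20]]}}

```text
clock: 17.97
tool_pos: [596.1, -110.8, 74.6]
ee_rot: [-1.817, -0.001, 0.254]
contact_force: [-0.3, 0.9, -2.7]
grip_width: 34.7
```

```bash
python3 chk.py 12
python3 - <<'E'
import cv2
p=cv2.imread("pics/top12.png"); cv2.imwrite("pics/t12z.png",cv2.resize(p[100:320,250:560],None,fx=2.5,fy=2.5))
E
```

```text
17.9667 [-331.9    1.9   74.6] [-1.817e+00 -1.000e-03  2.540e-01] [-0.3  0.9 -2.7] [ 0.18 -0.03  0.03] 34.7
rack top in tool frame: z [22.5, 37.5, 52.5, 67.5, 82.5, 97.5, 112.5] y [-48.2 -48.3 -48.2 -48.2 -48.2 -48.2 -47.8]
slip angle 0.003779902179690893
```

View pics/t12z.png

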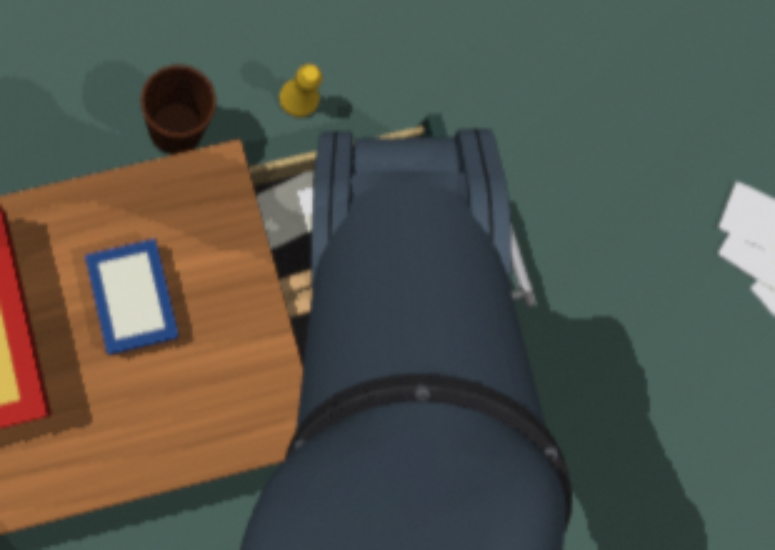

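View pics/w12.png

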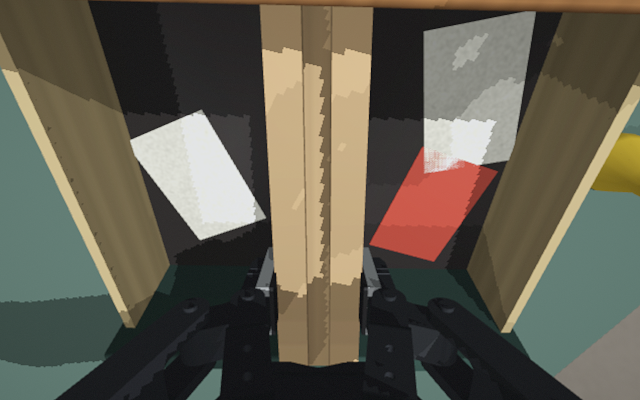

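View pics/scene12.png

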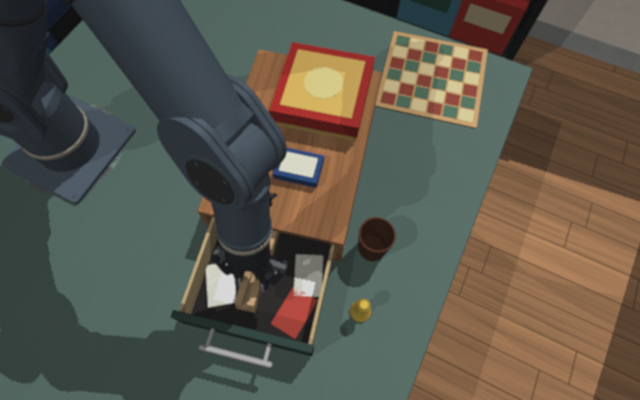

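Clearances from the measured pose are 13 mm over the drawer front and 11 mm under the top panel's edge. I'll draw it along its own axis (−tool z).

Request:
{"fn": "servo_tool", "kwargs": {"series": [[0,0,0,0,0,-3,20],[0,0,0,0,0,-6,20],[0,0,0,0,0,-8,20],[0,0,0,0,0,-8,20],[0,0,0,0,0,-8,20],[0,0,0,0,0,-8,20],[0,0,0,0,0,-8,20],[0,0,0,0,0,-6,20],[0,0,0,0,0,-3,20]]}}

```text
clock: 18.87
tool_pos: [609.8, -168.5, 88.2]
ee_rot: [-1.816, -0.0, 0.251]
contact_force: [-0.0, -0.3, -2.8]
grip_width: 34.7
```

```bash
python3 chk.py 13
```

```text
18.8667 [-391.2    1.8   88.2] [-1.816 -0.     0.251] [-0.  -0.3 -2.8] [ 0.12 -0.    0.03] 34.7
rack top in tool frame: z [22.5, 37.5, 52.5, 67.5, 82.5, 97.5, 112.5] y [-48.2 -48.3 -48.2 -48.2 -48.2 -48.2 -48. ]
slip angle 0.002334961149873661
```

View pics/w13.png

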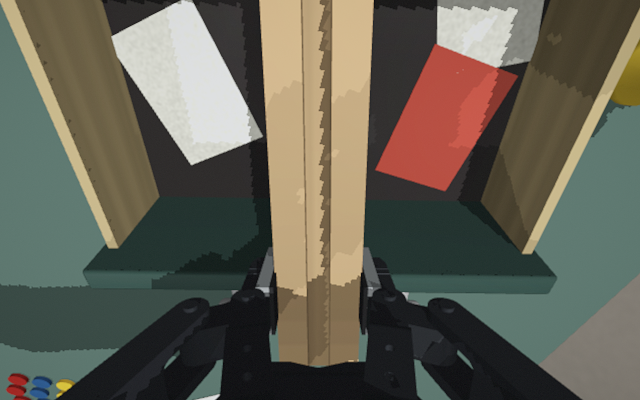

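It is passing over the drawer front (row ~270) with no contact; the force shows only the rack's weight. Continuing.

Request:
{"fn": "servo_tool", "kwargs": {"series": [[0,0,0,0,0,-4,20],[0,0,0,0,0,-7,20],[0,0,0,0,0,-9,20],[0,0,0,0,0,-9,20],[0,0,0,0,0,-9,20],[0,0,0,0,0,-9,20],[0,0,0,0,0,-9,20],[0,0,0,0,0,-9,20],[0,0,0,0,0,-9,20],[0,0,0,0,0,-6,20]]}}

```text
clock: 19.85
tool_pos: [629.2, -243.7, 107.6]
ee_rot: [-1.816, -0.0, 0.251]
contact_force: [-0.1, 0.5, -3.3]
grip_width: 34.3
```

Request:
{"fn": "servo_tool", "kwargs": {"series": [[0,0,0,0,0,-9,20],[0,0,0,0,0,-9,20],[0,0,0,0,0,-9,20],[0,0,0,0,0,-9,20],[0,0,0,0,0,-9,20],[0,0,0,0,0,-9,20],[0,0,0,0,0,-6,20],[0,0,0,0,0,-3,20],[0,0,0,0,0,0,20]]}}

```text
clock: 20.6
tool_pos: [644.2, -302.3, 122.7]
ee_rot: [-1.816, -0.0, 0.251]
contact_force: [-0.4, 0.1, -1.4]
grip_width: 34.7
```

```bash
python3 chk.py 14
```

```text
20.6 [-529.4   -0.9  122.7] [-1.816 -0.     0.251] [-0.4  0.1 -1.4] [0.15 0.06 0.02] 34.7
rack top in tool frame: z [22.5, 37.5, 52.5, 67.5, 82.5, 97.5, 112.5] y [-48.2 -48.3 -48.2 -48.2 -48.2 -48.1 -47.9]
slip angle 0.0024913364400776135
```

View pics/w14.png

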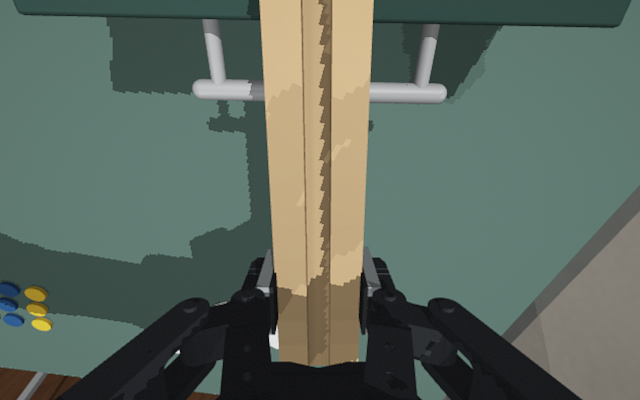

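View pics/scene14.png

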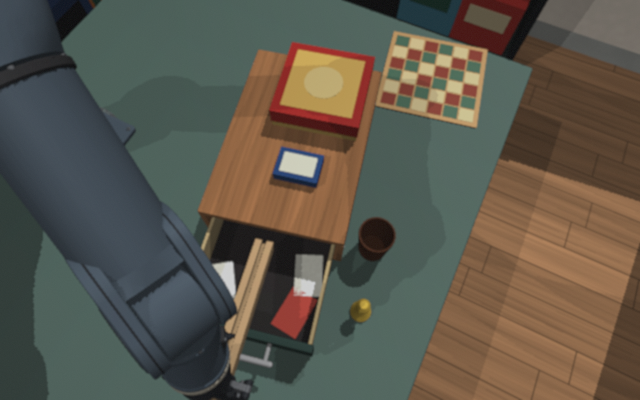

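The back end is out past the unit's front edge by about 24 mm; in the scene view it is at (268,240) and the edge at row ~228. Now straight up.

Request:
{"fn": "servo_tool", "kwargs": {"series": [[0,0,0,0,-4.9,-1.2,20],[0,0,0,0,-9.7,-2.4,20],[0,0,0,0,-14.6,-3.6,20],[0,0,0,0,-17.5,-4.4,20],[0,0,0,0,-17.5,-4.4,20],[0,0,0,0,-17.5,-4.4,20],[0,0,0,0,-17.5,-4.4,20],[0,0,0,0,-17.5,-4.4,20],[0,0,0,0,-14.6,-3.6,20],[0,0,0,0,-9.7,-2.4,20]]}}

```text
clock: 21.58
tool_pos: [644.7, -301.3, 270.9]
ee_rot: [-1.817, -0.003, 0.252]
contact_force: [0.1, -0.8, -2.7]
grip_width: 34.6
```

Request:
{"fn": "servo_tool", "kwargs": {"series": [[0,0,0,0,-9.7,-2.4,20],[0,0,0,0,-4.9,-1.2,20],[0,0,0,0,0,0,20],[0,0,0,0,0,0,20],[0,0,0,0,0,0,20],[0,0,0,0,0,0,20],[0,0,0,0,0,0,20],[0,0,0,0,0,0,20]]}}

```text
clock: 22.25
tool_pos: [644.1, -301.1, 282.3]
ee_rot: [-1.815, 0.001, 0.252]
contact_force: [0.1, 0.1, -1.6]
grip_width: 34.4
```

```bash
python3 chk.py 15
python3 - <<'E'
from h import *
p,d=imaging.capture("scene"); C=cloud("scene",d); Uc=W2U(C); z=Uc[...,2]
m=(d>0)&(z>150)&(Uc[...,0]<-215)&(Uc[...,0]>-480)&(abs(Uc[...,1])<60)&(p[...,2]>p[...,0]*1.25)
q=Uc[m]; print(m.sum(), q.min(0).round(),q.max(0).round())
i=np.argsort(q[:,0])[-40:]; print("back end",np.median(q[i],0).round())
d0=np.load("pics/scene0.npy"); C0=cloud("scene",d0)
for nm,px in dict(deck=(299,166),box=(322,82),cup=(378,222),pawn=(365,303)).items():
    u,v=px; print(nm,C0[v,u].round(),C[v,u].round())
h=(d>0)&(abs(z-84)<8)&(Uc[...,0]<-440)&(Uc[...,0]>-475)&(abs(Uc[...,1])<60)&(p.min(2)>100); print("handle",h.sum(),np.median(Uc[h],0).round(1))
E
```

```text
22.25 [-528.2   -1.1  282.3] [-1.815e+00  1.000e-03  2.520e-01] [ 0.1  0.1 -1.6] [ 0.11  0.05 -0.01] 34.4
rack top in tool frame: z [22.5, 37.5, 52.5, 67.5, 82.5, 97.5, 112.5] y [-48.2 -48.2 -48.2 -48.2 -48.2 -48.1 -47.9]
slip angle 0.002767527468454953
4221 [-480.  -60.  230.] [-236.   24.  630.]
back end [-238.    4.  259.]
deck [569. 140. 145.] [570. 138. 148.]
box [529. 325. 180.] [528. 326. 178.]
cup [758. 126.  80.] [758. 127.  77.]
pawn [801. -37.  78.] [801. -38.  82.]
handle 305 [-454.7  -20.3   84.1]
```

View pics/scene15.png

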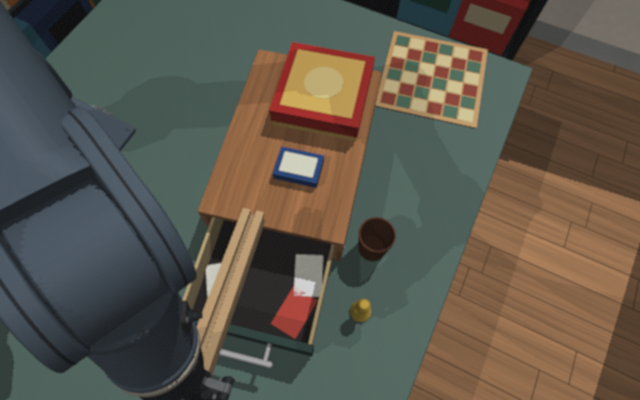

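View pics/top15.png

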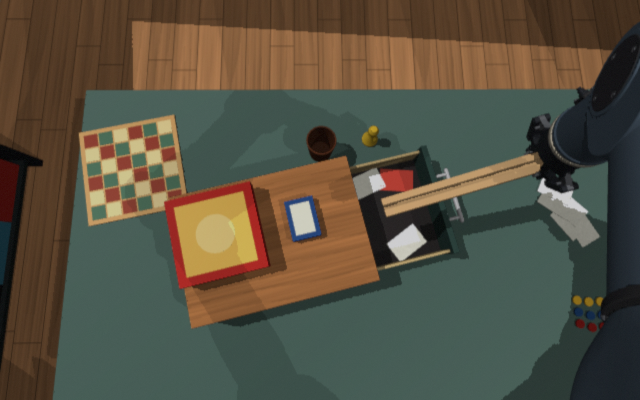

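View pics/w15.png

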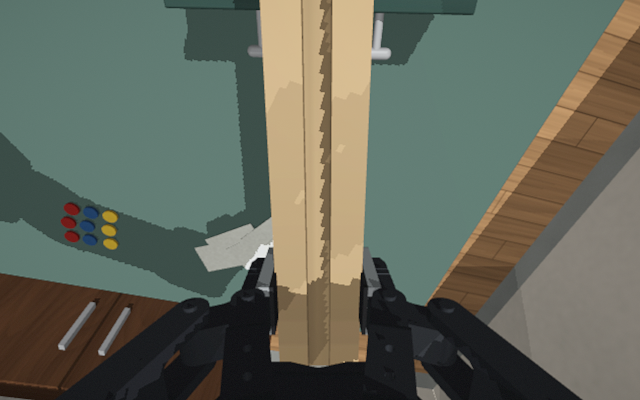

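The rack is held clear: its back end (scene (255,212)) is near z 259 on top and about 230 underneath, against 122 for the unit top. The drawer is still at its stop and the other items have not moved. Handing in.

Run:
```python
from plant import workorder, telemetry
s=telemetry.get_state(); print(s['clock'],abs(s['qd']).max(),s['grip_width'])
print(workorder.job_done())
```

```text
22.45 0.0012553033991884763 34.56478737356713
the job is handed in; nothing more can be done
None
```

The rack is out of the drawer and held up still in the gripper, clear of everything, and the job was handed in at 22.5 s of the 67 s allowed.

**What I did:** I pulled the drawer to its end stop, where the force rose to about 14 N. I gripped the rack about 50 mm from its front end and tilted it 14° about its back edge. Then I drew it out along its own axis, with about 13 mm calculated clearance over the drawer front and 11 mm under the top panel's edge. Finally I lifted it 160 mm straight up.

**Last checks:**
- **Rack height:** its lowest point is about 230 mm above the table, against 122 mm for the unit's top.
- **Grip:** the width is steady at 34.5 mm (rack 36 mm) with no measurable slip, and the only force on the tool is about the rack's weight.
- **Surroundings:** the drawer is still at its stop. The game box, card box, cup and pawn match their starting positions within camera noise (up to 4 mm).

**What went wrong or disagreed:**
- **Handle grip:** the first try closed on nothing above the bar, and the second caught only its top. Wrist depth put the pad tips about 24 mm behind the stated TCP. I corrected for that and the third grip held; nothing was moved by the misses.
- **Width readings:** the gripper reads about 1.5 to 2 mm less than the stated sizes.

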